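# Shut down the bench charging dock

### The arm

A 6-joint arm with a two-finger parallel gripper is mounted at the origin on the work surface. World frame = base frame: x ahead of the robot, y to its left, z up, the work surface at z = 0. Lengths are in m, angles in rad, forces in N, time in s.
With the tool pointing down it reaches from about 0.35 to 0.775 m from the base axis. Payload 5.5 kg.
Tool frame: the origin (TCP) lies on the centre line of the jaws, within the pads' length; the fingertips stand 11 mm ahead of it and the grasp point (between the pads) lies 8 mm behind it; z points along the fingers, y is the line along which they close (so a half turn about z gives the same grasp; the last joint's range is limited). The gripper opens to 85 mm and grips with 20 to 120 N. Pads are 22 mm wide; open, the fingers measure 114 mm over their backs; the gripper's body (76 mm by 85 mm) begins 54 mm behind the grasp point. The pads swing forward as they close: fully open they stand 13 mm farther back than shut.
Start: joints at [1.166, 0.313, 0.046, 1.304, 0, 1.431], TCP at [0.151, 0.555, 0.242] pointing down, gripper open.
Joint ranges: [-2.76, 2.76], [-0.86, 1.69], [-1.03, 1.26], [-2.2, 2.34], [-1.47, 1.5], [-3.14, 3.14]. Speed limits (rad/s): [2.57, 2.57, 3.14, 3.14, 3.14, 3.14].

### API

Orientations are given as a unit quaternion [w, x, y, z].
In Python, from workcell import env, viewer, order, models gives the robot as it stands.
- The arm moves only by the tool drive_tool, never from a script. Its argument "series" is a list that holds one entry, the list of rows, each a list of 6 numbers: the shift along the tool's x, y, z each as a share of 120 mm, from -1 to 1, then the turn, a rotation vector about the tool's x, y, z each as a share of 180 degrees, from -1 to 1. A call has 1 to 20 rows; each row shifts and turns the commanded pose from where the row before left it, along the tool's axes as they then stand; what a row does not reach is not made up. A row lasts 1/8 s, in which the tool goes at most 62.5 mm and 10.7 degrees, less where a joint would pass 70% of its speed; a pose out of reach is approached as far as the arm can. A call with a number of a shift or a turn outside -1 to 1 is refused whole. A call with a gripper value outside its range is refused whole. "jaw" is the opening, from -1 (shut) to 1 (fully open), set as the call begins (left out, the last holds). The fingers move at their own pace and stop on an object; "grip_force" is the grip in N (left out, the last holds). Time passes only in rows, so rows that do not move let the fingers close. It gives the time, the measured TCP pose, the force, the opening and the grip force at its end, in the units of the state.
- env.get_state(): the state, without advancing time (a new reading comes with each control period).
- viewer.read_camera(name): name is "scene" or "top"; returns the picture (480x640x3 uint8, red, green, blue); there is no depth.
- viewer.camera_info(name): a dict with "intrinsics" (3x3 intrinsics, pixels), "R" (3x3) and "t" (3): a world point X has camera coordinates R X + t. Camera axes: x right, y down, z forward; pixel columns grow to the right and rows downward; lengths in m; the calibration is good to about 2 mm. A picture is of the moment at which its call begins. camera_info takes no time and is no camera call.
- order.hand_in(): hands the job in; it is judged then, once.
Trained networks look in the newest picture that a camera, given by its name, has taken for a name from the list of things; names that differ only in an ending like _2 or _b are one class to them, and where a whole thing is asked for, a point or a joint stands for the part that bears it (a point fixed in the world has none). Each returns a list of dicts, best first, with "score" (0 to 1); they miss things now and then, are a little off and sometimes report something else, mostly with a low value. They report only what shows in the picture. A call takes as long as a camera call. They do not tell look-alikes from the thing itself.
- models.silhouettes(label, camera): "region" (480x640 bool, what is visible of it) and "location" ([column, row] in pixels, amid what is visible of it).
The state is a dict: "clock": time; "joint_pos": joint angles; "qvel": joint speeds; "tau": joint torques, N m; "tcp_pos": TCP position; "orientation": TCP orientation; "wrist_force": force on the tool from outside, world axes, zero at the start; "ft_torque": the same for the moment, N m; "finger_gap": finger opening in m; "grip_force": force on a finger pad.
Only numpy, scipy, OpenCV 4.12 (cv2) and the standard library are available. Lean on these libraries where they do the work, as an engineer would, in place of code of your own. Each camera call takes 0.05 s, during which the arm holds its last target. There are 200 camera calls.

### The job

Shut down the jeweller's charging dock for the night: first slide its power slider to the red OFF line, and leave it there; then unplug every battery pack, put them all in the green tray along with the two stray packs lying on the bench, and finally close the dust shutter fully over the empty bays. Leave everything else on the bench where it is.

Things in the scene. Friction and masses are not known exactly. Their poses are not given: they have to be found in the camera images.
- dock: grey charging dock, fixed (place and yaw vary), top face 50 mm above the bench. Origin on the bench under the row of bays; spans own x -90 to +110, y -125 to +125 mm. Four bays, mouths 27.5 (x) x 21 (y) mm, 27 mm deep, at own x 0, y -81, -27, 27, 81 mm. Shutter rails 9 mm high along own x at y +-119 mm. In each bay's +x side a sprung roller grips the pack's notch
- pack0: battery pack, 70 g, 72 mm long, same shape as stray_a (see there), 2 to 4 of pack0..3 present; if present it starts plugged upright in the bay at dock y -81 mm, axes as the dock's, its head's shoulder on the dock's top, origin 60 mm above the bench. A straight upward pull of about 8 to 14 N frees it in the first 10 mm; after 26 mm it is clear of the bay
- pack1: battery pack, 70 g, 72 mm long, same shape as stray_a (see there), 2 to 4 of pack0..3 present; if present it starts plugged upright in the bay at dock y -27 mm, axes as the dock's, its head's shoulder on the dock's top, origin 60 mm above the bench. A straight upward pull of about 8 to 14 N frees it in the first 10 mm; after 26 mm it is clear of the bay
- pack2: battery pack, 70 g, 72 mm long, same shape as stray_a (see there), 2 to 4 of pack0..3 present; if present it starts plugged upright in the bay at dock y 27 mm, axes as the dock's, its head's shoulder on the dock's top, origin 60 mm above the bench. A straight upward pull of about 8 to 14 N frees it in the first 10 mm; after 26 mm it is clear of the bay
- pack3: battery pack, 70 g, 72 mm long, same shape as stray_a (see there), 2 to 4 of pack0..3 present; if present it starts plugged upright in the bay at dock y 81 mm, axes as the dock's, its head's shoulder on the dock's top, origin 60 mm above the bench. A straight upward pull of about 8 to 14 N frees it in the first 10 mm; after 26 mm it is clear of the bay
- stray_a: loose battery pack, 72 mm long, lying flat on the bench (own y vertical) between dock and tray. Origin: its centre; own z runs from plug end to head. Black plug end 26 (x) x 18 (y) mm, z -36 to -10, with a notch 5 mm deep in its +x side at z -30 to -16. Blue head 34 (x) x 24 (y) mm, z -10 to 36, white band: grip here, best across the 34 mm
- stray_b: second loose pack, same shape as stray_a, lying the same way; one of the two is nearer the robot than the other
- tray: loose open green tray, 500 g, 200 (x) x 240 (y) mm outside, 35 mm high, walls and floor 5 mm thick. Origin: centre of its underside.
- power_slider (a joint): position (m) of the dock's black power slider along its track, growing towards dock +y, 0 to 0.090; stays where left, moves at about 2 N. The red OFF line is at 0.030; above it lies the green charging range, where it starts, below it the yellow discharging range, so the end stop is not off.
- slider_top (a point): centre of the top of the power slider's grip: a block 14 (dock x) x 18 (dock y) x 22 mm on a 4 mm foot, top 26 mm above the dock's top, white line across it; it runs along dock y in front of the bays, at dock x -62 mm
- off_mark (a point): point on the slider track, on the dock's top, beside the red OFF line: with the slider's centre here it is off
- shutter (a joint): travel (m) of the aluminium dust shutter from open (0) to fully closed (0.052, end stop), towards dock -x over the bays; stays where left, moves at about 3 N. It cannot pass a pack that is plugged in.
- shutter_grip (a point): centre of the top of the shutter's red rib: 10 (dock x) x 60 (dock y) x 20 mm high, its top 25 mm above the dock's top; the shutter is a flat plate 60 x 228 mm with its upper face 5 mm above the dock's top; when open the rib stands at dock x +73 mm
- jar: bystander: amber glass jar, 48 mm across, 75 mm high, origin centre of underside
- tin_a: bystander: open black tin, 64 mm across, 24 mm high, origin centre of underside
- tin_b: bystander: another open black tin, same size
- tape: bystander: roll of tape lying flat, 100 mm across, 25 mm high, origin centre of underside
- driver: bystander: screwdriver, 150 mm long, lying to the left of the dock, about 25 mm high
- pliers: bystander: pliers, 170 mm long, lying at the back of the bench, about 15 mm high
Mind the look-alikes: they are no part of the job. What is shaped like the stray_b but purple or yellow is not meant.

How it is judged:
On the way, in this order (a step that is already met when the one before it is completed fails the run):
1. the power slider is on the OFF line (value of joint power_slider between 0.026 and 0.034 m), for 0.3 s.
2. every pack from the dock is in the tray (x of pack0 in the frame of tray between -0.095 and 0.095 m and y of pack0 in the frame of tray between -0.115 and 0.115 m and z of pack0 in the frame of tray between 0 and 0.062 m and linear speed of each of pack0, pack1, pack2, pack3 below 0.03 m/s and x of pack1 in the frame of tray between -0.095 and 0.095 m and y of pack1 in the frame of tray between -0.115 and 0.115 m and z of pack1 in the frame of tray between 0 and 0.062 m and x of pack2 in the frame of tray between -0.095 and 0.095 m and y of pack2 in the frame of tray between -0.115 and 0.115 m and z of pack2 in the frame of tray between 0 and 0.062 m and x of pack3 in the frame of tray between -0.095 and 0.095 m and y of pack3 in the frame of tray between -0.115 and 0.115 m and z of pack3 in the frame of tray between 0 and 0.062 m), for 0.2 s.
3. the dust shutter is closed (value of joint shutter above 0.047 m), for 0.2 s.
At the end, for the whole second after the job is handed in: Slider within 4 mm of the OFF line; shutter closed to within 5 mm of its stop; every present pack, the stray ones too, at rest in the tray, lying or standing (its centre within the walls and under 62 mm above the tray's underside); tray flat on the bench (all of step 1 and all of step 2 and value of joint shutter above 0.047 m and x of stray_a in the frame of tray between -0.095 and 0.095 m and y of stray_a in the frame of tray between -0.115 and 0.115 m and z of stray_a in the frame of tray between 0 and 0.062 m and linear speed of each of stray_a, stray_b below 0.03 m/s and x of stray_b in the frame of tray between -0.095 and 0.095 m and y of stray_b in the frame of tray between -0.115 and 0.115 m and z of stray_b in the frame of tray between 0 and 0.062 m and angle between tray's own z axis and vertical below 0.1 rad and height (world z) of tray below 0.01 m); the robot touches nothing.
It fails at once if a pack is pulled while the power slider is more than 8 mm from OFF (distance of any of pack0, pack1, pack2, pack3 from where it was at the start of the episode above 0.012 m and (value of joint power_slider below 0.022 m or value of joint power_slider above 0.038 m)).
It fails at once if a bystander is moved by more than 40 mm (distance of any of jar, tin_a, tin_b, tape, driver, pliers from where it was at the start of the episode above 0.04 m).
It fails at once if the glass jar is tipped over (angle between jar's own z axis and vertical above 0.6 rad).
Of pack0, pack1, pack2, pack3 only 2 to 4 are there at a start; the rules pass over those that are not, and their reading is None.
At some moment in a run one of tray, stray_a, stray_b may be knocked a few centimetres aside while the robot is not near it.
Once in a run the grip may slacken for a moment while it holds something.
It also fails if it takes over 210 s, if anything falls off the work surface, if the arm or the gripper's body presses on something with over 40 N, if the wrist force passes 120 N, or if a joint passes its speed limit or range.

## Working session

There is one attempt and no reset: what is moved stays moved. The work goes in short steps, Python scripts to look and compute and a tool call to move; the robot and the scene stay as the last step left them, time stands still between calls to the robot, and variables do not carry over. Pictures are saved under pics/ and viewed, at most 14 in all, crops included, and the job is handed in when it is done.

Besides the shell and the picture viewer there is one more tool, called after ">>>" as name(argument=value, ...), one argument or row to a line, values as JSON. drive_tool: Moves the arm, as the interface text tells. Its arguments: {"type":"object","properties":{"series":{"type":"array"},"jaw":{"type":"number"},"grip_force":{"type":"number"}},"required":["series"]}

```bash
ls; mkdir -p pics; python3 - <<'E'
from workcell import env, viewer
import cv2
for n in("scene","top"):
    im=viewer.read_camera(n); cv2.imwrite(f"pics/{n}0.png",im[:,:,::-1])
    c=viewer.camera_info(n); print(n,c)
s=env.get_state(); print(s)
E
```

```text
pics
scene {'intrinsics': array([[474.93949685,   0.        , 322.81777955],
       [  0.        , 474.93949685, 237.07415928],
       [  0.        ,   0.        ,   1.        ]]), 'R': array([[-8.71597935e-01,  4.90221248e-01, -4.08599413e-04],
       [ 3.18767085e-01,  5.66124216e-01, -7.60191369e-01],
       [-3.72430644e-01, -6.62711476e-01, -6.49699096e-01]]), 't': array([ 0.40462179, -0.14683443,  1.33373776])}
top {'intrinsics': array([[437.14450753,   0.        , 320.23335754],
       [  0.        , 437.14450753, 239.21522067],
       [  0.        ,   0.        ,   1.        ]]), 'R': array([[ 0.10294683, -0.99468166,  0.00321755],
       [-0.96922699, -0.10103847, -0.22447776],
       [ 0.22360901,  0.01999074, -0.9744739 ]]), 't': array([0.02559935, 0.52508682, 0.8888473 ])}
{'clock': 0.1, 'joint_pos': array([ 1.16639430e+00,  3.13898762e-01,  4.50964323e-02,  1.30359030e+00,
       -2.59051442e-05,  1.43115725e+00]), 'qvel': array([ 0.0005301 , -0.00026939,  0.00291971,  0.00115807, -0.000781  ,
        0.00033288]), 'tau': array([ 3.40754967e-03, -4.81724524e+01,  2.99244726e+01,  1.27212267e-02,
       -1.34988368e-04,  2.00533968e-06]), 'tcp_pos': array([0.15033271, 0.55455195, 0.24151469]), 'orientation': array([-2.01969763e-04,  1.31995099e-01,  9.91250048e-01, -7.72283968e-04]), 'wrist_force': array([-0.19126497,  0.00843936,  0.01243706]), 'ft_torque': array([-0.00264283,  0.02262237, -0.00770972]), 'grip_force': 0.0, 'finger_gap': 0.0851400827568412}
```

View pics/top0.png

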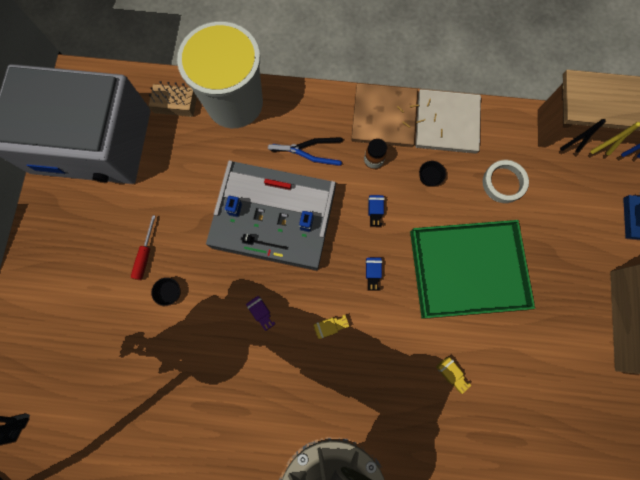

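View pics/scene0.png

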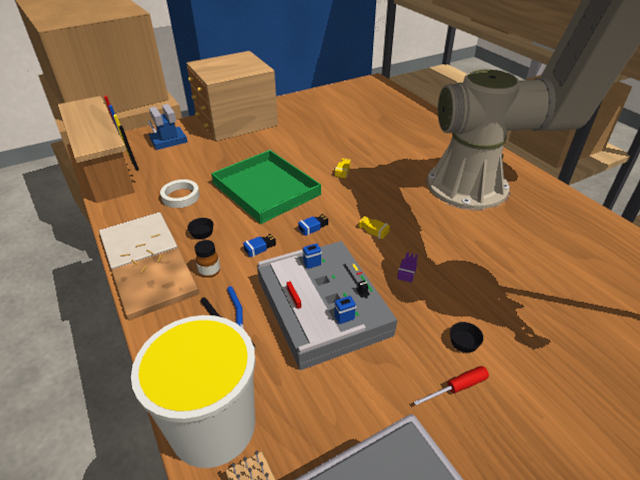

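Top view: the dock sits around (275,215) with packs at (233,205) and (306,220), so two are present. Its slider is at (250,239) and the rib at (278,183). The strays are at (376,210) and (374,270), and the tray is at (472,268). I'll zoom in on the dock and measure.

```bash
cat > h.py <<'E'
import numpy as np, cv2
from workcell import env, viewer, models
def proj(cam,X):
    c=viewer.camera_info(cam); p=(np.atleast_2d(X)@c["R"].T+c["t"])@c["intrinsics"].T
    return p[:,:2]/p[:,2:]
def ray(cam,uv,z):
    c=viewer.camera_info(cam); d=c["R"].T@np.linalg.solve(c["intrinsics"],[*uv,1]); o=-c["R"].T@c["t"]
    return o+d*(z-o[2])/d[2]
def sil(l,cam,k=4):
    return [(round(d["score"],2),np.round(d["location"],1).tolist(),int(d["region"].sum()),d["region"]) for d in models.silhouettes(l,cam)[:k]]
E
python3 - <<'E'
from h import *
t=cv2.imread("pics/top0.png"); s=cv2.imread("pics/scene0.png")
a=cv2.resize(t[155:275,200:345],None,fx=5,fy=5,interpolation=cv2.INTER_CUBIC)
b=cv2.resize(s[235:365,250:400],None,fx=5,fy=4.6,interpolation=cv2.INTER_CUBIC)
cv2.imwrite("pics/ct.png",a)
cv2.imwrite("pics/cs.png",cv2.resize(s[235:365,250:400],None,fx=4.6,fy=4.6,interpolation=cv2.INTER_CUBIC))
for l in("power_slider","shutter","stray_a","pack0","tray","dock"):
  for cam in("top","scene"):
    for r in sil(l,cam,6): print(l,cam,r[:3])
E
```

```text
power_slider top (0.63, [246.0, 240.3], 85)
power_slider scene (0.54, [362.4, 287.2], 124)
shutter top (0.95, [277.5, 191.1], 2643)
shutter scene (0.78, [304.1, 303.7], 2502)
stray_a top (0.93, [331.8, 323.9], 483)
stray_a top (0.77, [374.8, 269.2], 428)
stray_a top (0.76, [376.1, 212.8], 445)
stray_a top (0.68, [261.8, 310.7], 463)
stray_a top (0.63, [454.2, 373.0], 620)
stray_a scene (0.96, [372.0, 227.7], 373)
stray_a scene (0.85, [310.0, 225.4], 403)
stray_a scene (0.73, [406.6, 266.1], 432)
stray_a scene (0.72, [259.0, 247.8], 423)
stray_a scene (0.56, [342.2, 168.7], 221)
pack0 top (0.74, [304.5, 220.7], 226)
pack0 top (0.64, [231.6, 206.4], 246)
pack0 scene (0.88, [343.6, 311.4], 492)
pack0 scene (0.56, [311.2, 257.3], 336)
tray top (0.95, [470.0, 268.5], 10203)
tray scene (0.89, [266.3, 186.3], 4699)
tray scene (0.63, [324.7, 304.3], 10441)
dock top (0.87, [270.4, 217.4], 9558)
dock scene (0.6, [321.6, 304.8], 10735)
dock scene (0.39, [178.9, 199.0], 841)
```

View pics/ct.png

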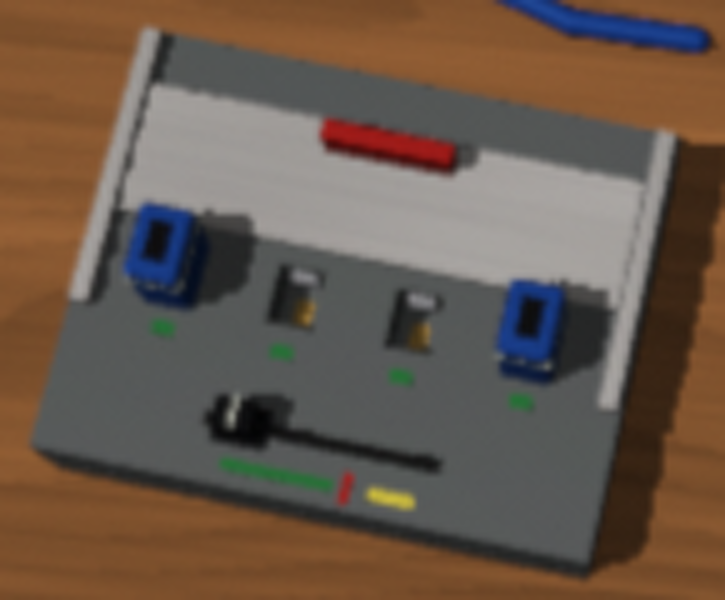

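View pics/cs.png

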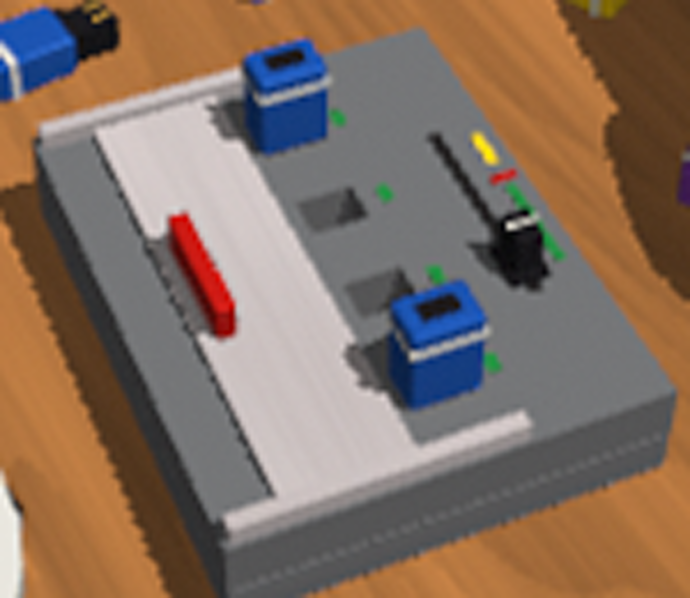

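Both crops show pack3 and pack0 plugged in and the two middle bays empty. The slider is in the green range and the red line is at top crop (345,488), scene crop (503,177). Next I'll fit the poses.

```bash
cat >> h.py <<'E'
from scipy.optimize import least_squares, minimize
def T(p,q):
    c,s=np.cos(p[2]),np.sin(p[2]); q=np.atleast_2d(q)
    return np.c_[p[0]+c*q[:,0]-s*q[:,1],p[1]+s*q[:,0]+c*q[:,1],q[:,2]]
def box(x,y,z): return np.array([[a,b,c] for a in x for b in y for c in z])
# stray: yaw = heading of own z (plug->head) in world; local x = own z
PACK=[box((-.036,-.010),(-.013,.013),(.003,.021)),box((-.010,.036),(-.017,.017),(0,.024))]
TRAY=[box((-.1,.1),(-.12,.12),(0,.035))]
def fit(boxes,p0,regs):
    def cost(p):
        e=0
        for cam,r in regs.items():
            m=np.zeros((480*4,640*4),np.uint8)
            for b in boxes: cv2.fillConvexPoly(m,cv2.convexHull(np.round(proj(cam,T(p,b))*4+1.5).astype(np.int32)),1)
            R=np.kron(r,np.ones((4,4),np.uint8)); e+=1-(m&R).sum()/(m|R).sum()
        return e
    s=np.array([.01,.01,.15]); x0=np.array(p0,float)
    o=minimize(cost,x0,method="Nelder-Mead",options=dict(initial_simplex=np.vstack([x0]+[x0+s*np.eye(3)[i] for i in range(3)]),xatol=2e-4,fatol=1e-4))
    return o.x,o.fun
def reg(l,cam,near): # silhouette nearest to a pixel
    r=sil(l,cam,8); return min(r,key=lambda d:np.hypot(*(np.array(d[1])-near)))[3].astype(np.uint8)
E
cat > m.py <<'E'
from h import *
import sys
for n in("top","scene"): viewer.read_camera(n)
tr=fit(TRAY,[.39,-.25,float(sys.argv[1]) if len(sys.argv)>1 else 0.05],{c:reg("tray",c,p) for c,p in(("top",(472,268)),("scene",(266,186)))})
print("tray",np.round(tr[0],4),tr[1])
E
python3 - <<'E'
from h import *
ct=lambda p:np.array([200,155])+(np.array(p)+.5)/5-.5
cs=lambda p:np.array([250,235])+(np.array(p)+.5)/4.6-.5
P=[("top",ct((35,445)),(-.09,.125,.05)),("top",ct((592,567)),(-.09,-.125,.05)),("top",ct((160,238)),(0,.081,.096)),("top",ct((533,314)),(0,-.081,.096)),("top",ct((390,138)),(.073,0,.075)),
("scene",cs((425,30)),(-.09,-.125,.05)),("scene",cs((673,393)),(-.09,.125,.05)),("scene",cs((38,138)),(.11,-.125,.05)),("scene",cs((286,57)),(0,-.081,.096)),("scene",cs((438,305)),(0,.081,.096))]
f=lambda p:np.concatenate([(proj(c,T(p,q))[0]-u) for c,u,q in P])
o=least_squares(f,[.5,.1,0]); D=o.x; print("dock",D,np.round(o.fun.reshape(-1,2),1).tolist())
def loc(w): c,s=np.cos(D[2]),np.sin(D[2]); d=w[:2]-D[:2]; return np.round([c*d[0]+s*d[1],-s*d[0]+c*d[1]],4)
for n,c,u,z in(("slider","top",ct((235,408)),.076),("slider","scene",cs((520,222)),.076),("red","top",ct((345,488)),.05),("red","scene",cs((503,177)),.05),("trackend","top",ct((438,465)),.05),("trackend","scene",cs((433,136)),.05)):
    w=ray(c,u,z); print(n,c,np.round(w,4),loc(w))
for n,pt,ps in(("far",(376,212),(259,248)),("near",(374,270),(310,225))):
    g=ray("top",pt,.012); rg={"top":reg("stray_a","top",pt),"scene":reg("stray_a","scene",ps)}
    print(n,g,*[fit(PACK,[g[0],g[1],y],rg) for y in(0,)])
for l in ("jar","tin_a","tape"):
    for r in sil(l,"top"): print(l,r[:2],np.round(ray("top",r[1],.015),3))
E
python3 m.py
```

```text
dock [ 0.56289195  0.19376836 -0.11211489] [[-0.9, -0.6], [-0.6, -0.8], [0.1, 0.1], [-0.1, 0.6], [0.2, -0.4], [-0.2, -1.1], [0.9, -0.7], [-0.8, -0.8], [0.2, 0.1], [-0.1, -0.0]]
slider top [0.5062 0.2363 0.076 ] [-0.0611  0.0359]
slider scene [0.5066 0.2361 0.076 ] [-0.0607  0.0358]
red top [0.4813 0.1887 0.05  ] [-0.0805 -0.0142]
red scene [0.483  0.1881 0.05  ] [-0.0788 -0.0146]
trackend top [0.4957 0.1497 0.05  ] [-0.0618 -0.0513]
trackend scene [0.4968 0.1493 0.05  ] [-0.0607 -0.0516]
far [ 0.60829097 -0.04110495  0.012     ] (array([ 0.61128274, -0.04041829,  0.06429688]), np.float64(0.3146289376974226))
near [ 0.47250934 -0.0467333   0.012     ] (array([ 0.46483533, -0.04509985,  0.04943793]), np.float64(0.2858628714977606))
jar (0.88, [373.4, 154.1]) [ 0.75  -0.024  0.015]
jar (0.36, [277.1, 191.0]) [0.634 0.193 0.015]
tin_a (0.86, [166.2, 291.7]) [0.376 0.407 0.015]
tin_a (0.66, [434.9, 171.3]) [ 0.722 -0.172  0.015]
tin_a (0.53, [232.2, 206.1]) [0.587 0.291 0.015]
tape (0.87, [512.5, 175.7]) [ 0.73  -0.354  0.015]
tape (0.74, [431.9, 172.3]) [ 0.718 -0.165  0.015]
tray [ 0.4989 -0.2596 -1.1712] 0.4858492487571334
```

```bash
cat > p.py <<'E'
# usage: p.py "x,y,z,psi,n" ... ; psi = world angle (deg) of tool y; turn first, then n equal shift rows
from h import *; import sys
from scipy.spatial.transform import Rotation as Ro
s=env.get_state(); q=s["orientation"]; R=Ro.from_quat([*q[1:],q[0]]).as_matrix(); p=s["tcp_pos"]
ps=np.degrees(np.arctan2(R[1,1],R[0,1]))
print("t",round(s["clock"],2),"tcp",np.round(p,4),"psi",round(ps,2),"zaxis",np.round(R[:,2],3),"gap",round(s["finger_gap"],4),"F",np.round(s["wrist_force"],1),"grip",round(s["grip_force"],1),"q6",round(s["joint_pos"][5],2))
for a in sys.argv[1:]:
    x,y,z,psi,n=map(float,a.split(",")); d=(psi-ps+90)%180-90 
    k=int(np.ceil(abs(d)/10)) if abs(d)>.2 else 0
    if k: print(k,"x turn z",round(-d/k/180,4))
    ps+=d; c,w=np.cos(np.radians(ps)),np.sin(np.radians(ps))
    Y=np.array([c,w,0]); Z=np.array([0,0,-1.]); X=np.cross(Y,Z); v=(np.array([x,y,z])-p)
    print(int(n),"x shift",np.round(np.array([v@X,v@Y,v@Z])/.12/n,3)); p=p+v
E
python3 p.py .5064,.2362,.16,83.6,12 .5064,.2362,.066,83.6,4 ; python3 - <<'E'
from h import *
g=ray("top",(471,269),.02);print(g)
for a in (0.05,-.1):
    r=fit(TRAY,[g[0],g[1],a],{c:reg("tray",c,p) for c,p in(("top",(472,268)),("scene",(266,186)))}); print(r)
for u in ((411,230),(518,222),(534,308),(421,318)): print(ray("top",u,.035))
E
```

```text
t 1.25 tcp [0.1505 0.555  0.2423] psi 74.83 zaxis [ 0.  0. -1.] gap 0.0857 F [-0.8 -0.1  0.1] grip 0.0 q6 1.43
1 x turn z -0.0487
12 x shift [-0.27  -0.192  0.057]
4 x shift [0.    0.    0.196]
[ 0.49578872 -0.26095311  0.02      ]
(array([ 0.49929907, -0.25882051,  0.18915538]), np.float64(0.05831646628038056))
(array([ 0.49945614, -0.25926729,  0.18526201]), np.float64(0.05837959508833346))
[ 0.56744228 -0.11983178  0.035     ]
[ 0.61101942 -0.35855117  0.035     ]
[ 0.42184144 -0.39320901  0.035     ]
[ 0.37552406 -0.1521204   0.035     ]
```

>>> drive_tool(
  series=[
    [[0,0,0,0,0,-0.0487],[-0.27,-0.192,0.057,0,0,0],[-0.27,-0.192,0.057,0,0,0],[-0.27,-0.192,0.057,0,0,0],[-0.27,-0.192,0.057,0,0,0],[-0.27,-0.192,0.057,0,0,0],[-0.27,-0.192,0.057,0,0,0],[-0.27,-0.192,0.057,0,0,0],[-0.27,-0.192,0.057,0,0,0],[-0.27,-0.192,0.057,0,0,0],[-0.27,-0.192,0.057,0,0,0],[-0.27,-0.192,0.057,0,0,0],[-0.27,-0.192,0.057,0,0,0],[0,0,0,0,0,0],[0,0,0,0,0,0]],
  ],
  jaw=0,
  grip_force=25,
)

```text
clock: 3.32
tcp_pos: [0.5057, 0.2369, 0.1601]
orientation: [-0.0, 0.056, 0.998, 0.0]
wrist_force: [0.4, -0.1, -0.7]
finger_gap: 0.0431
grip_force: 0.0
```

```bash
python3 p.py .5064,.2362,.066,83.6,6
```

```text
t 3.33 tcp [0.5057 0.2369 0.1601] psi 83.57 zaxis [-0.001  0.    -1.   ] gap 0.0431 F [ 0.4 -0.1 -0.7] grip 0.0 q6 0.41
6 x shift [-0.001 -0.001  0.131]
```

>>> drive_tool(
  series=[
    [[-0.001,-0.001,0.131,0,0,0],[-0.001,-0.001,0.131,0,0,0],[-0.001,-0.001,0.131,0,0,0],[-0.001,-0.001,0.131,0,0,0],[-0.001,-0.001,0.131,0,0,0],[-0.001,-0.001,0.131,0,0,0],[0,0,0,0,0,0]],
  ],
)

```text
clock: 4.2
tcp_pos: [0.5055, 0.2357, 0.0642]
orientation: [-0.001, 0.056, 0.998, -0.0]
wrist_force: [-0.3, -0.4, -0.5]
finger_gap: 0.0428
grip_force: 0.0
```

>>> drive_tool(
  series=[
    [[0,0,0,0,0,0],[0,0,0,0,0,0],[0,0,0,0,0,0],[0,0,0,0,0,0],[0,0,0,0,0,0],[0,0,0,0,0,0]],
  ],
  jaw=-1,
)

```text
clock: 4.95
tcp_pos: [0.5072, 0.2363, 0.0665]
orientation: [0.001, 0.056, 0.998, 0.0]
wrist_force: [0.2, 0.5, 4.9]
finger_gap: 0.0174
grip_force: 28.5
```

```bash
python3 p.py .4999,.1862,.066,83.6,10
```

```text
t 4.95 tcp [0.5072 0.2363 0.0665] psi 83.6 zaxis [ 0.001  0.001 -1.   ] gap 0.0174 F [0.2 0.5 4.9] grip 28.5 q6 0.4
10 x shift [ 0.001 -0.042  0.   ]
```

>>> drive_tool(
  series=[
    [[0,-0.042,0,0,0,0],[0,-0.042,0,0,0,0],[0,-0.042,0,0,0,0],[0,-0.042,0,0,0,0],[0,-0.042,0,0,0,0],[0,-0.042,0,0,0,0],[0,-0.042,0,0,0,0],[0,-0.042,0,0,0,0],[0,-0.042,0,0,0,0],[0,-0.042,0,0,0,0],[0,0,0,0,0,0],[0,0,0,0,0,0],[0,0,0,0,0,0]],
  ],
)

```text
clock: 6.58
tcp_pos: [0.5018, 0.1856, 0.0665]
orientation: [0.001, 0.056, 0.998, -0.0]
wrist_force: [0.4, -0.5, 6.3]
finger_gap: 0.0168
grip_force: 28.7
```

>>> drive_tool(
  series=[
    [[0,0,0,0,0,0],[0,0,0,0,0,0],[0,0,0,0,0,0],[0,0,-0.25,0,0,0],[0,0,-0.25,0,0,0],[0,0,-0.25,0,0,0],[0,0,-0.25,0,0,0],[0,0,0,0,0,0]],
  ],
  jaw=0,
)

```text
clock: 7.58
tcp_pos: [0.5026, 0.1863, 0.1882]
orientation: [0.002, 0.056, 0.998, 0.001]
wrist_force: [1.1, -0.7, -0.6]
finger_gap: 0.0424
grip_force: 0.0
```

```bash
python3 - <<'E'
from h import *
D=[.5629,.1938,-.1121]
def loc(w): c,s=np.cos(D[2]),np.sin(D[2]); d=w[:2]-D[:2]; return np.round([c*d[0]+s*d[1],-s*d[0]+c*d[1]],4)
im=viewer.read_camera("scene"); viewer.read_camera("top")
cv2.imwrite("pics/s1.png",cv2.resize(im[225:365,240:400,::-1],None,fx=4.2,fy=4.2,interpolation=cv2.INTER_CUBIC))
for r in sil("power_slider","scene"): print(r[:3],loc(ray("scene",r[1],.065)))
for r in sil("power_slider","top"): print(r[:3],loc(ray("top",r[1],.065)))
for y in(.081,-.081): print(T(D,[0,y,.1]))
E
python3 p.py
```

```text
(0.51, [300.6, 195.8], 1311) [ 0.0553 -0.0551]
[[0.57196109 0.27429159 0.1       ]]
[[0.55383891 0.11330841 0.1       ]]
t 7.78 tcp [0.5002 0.1858 0.1845] psi 83.6 zaxis [-0.002 -0.    -1.   ] gap 0.0425 F [-0.2  0.1 -0.8] grip 0.0 q6 0.32
```

View pics/s1.png

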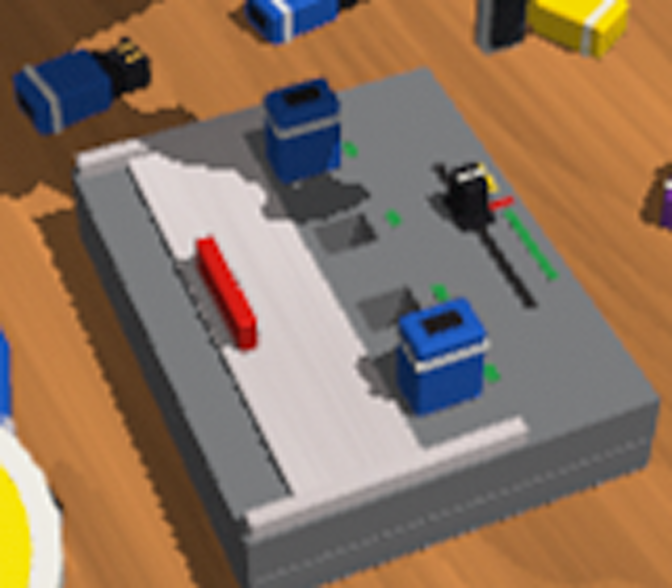

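```bash
python3 - <<'E'
from h import *
D=[.5629,.1938,-.1121]
def loc(w): c,s=np.cos(D[2]),np.sin(D[2]); d=w[:2]-D[:2]; return np.round([c*d[0]+s*d[1],-s*d[0]+c*d[1]],4)
f=lambda p:(240+(p[0]+.5)/4.2-.5,225+(p[1]+.5)/4.2-.5)
print(loc(ray("scene",f((467,172)),.076)),loc(ray("scene",f((500,203)),.05)))
E
python3 p.py .572,.2743,.18,-6.4,4 .572,.2743,.07,-6.4,6
```

```text
[-0.0603 -0.0178] [-0.0784 -0.0152]
t 7.78 tcp [0.5002 0.1858 0.1845] psi 83.6 zaxis [-0.002 -0.    -1.   ] gap 0.0425 F [-0.2  0.1 -0.8] grip 0.0 q6 0.32
9 x turn z 0.0556
4 x shift [0.2   0.128 0.009]
6 x shift [0.    0.    0.153]
```

```bash
python3 - <<'E'
from h import *
D=[.5629,.1938,-.1121]
def loc(w): c,s=np.cos(D[2]),np.sin(D[2]); d=w[:2]-D[:2]; return np.round([c*d[0]+s*d[1],-s*d[0]+c*d[1]],4)
a=cv2.imread("pics/s1.png").astype(int)
def cen(m,x0,y0,x1,y1):
    s=m[y0:y1,x0:x1]; v,u=np.nonzero(s); return u.mean()+x0,v.mean()+y0,len(u)
b,g,r=a[...,0],a[...,1],a[...,2]
f=lambda p:(240+(p[0]+.5)/4.2-.5,225+(p[1]+.5)/4.2-.5)
w=cen((a.min(2)>110),450,160,485,190); d=cen((r>140)&(g<110),480,190,520,220)
print(w,loc(ray("scene",f(w),.076)),d,loc(ray("scene",f(d),.05)))
im=cv2.imread("pics/scene0.png").astype(int); a=cv2.resize(cv2.imread("pics/scene0.png")[225:365,240:400],None,fx=4.2,fy=4.2,interpolation=cv2.INTER_CUBIC).astype(int)
w=cen((a.min(2)>110),490,220,560,270);print(w,loc(ray("scene",f(w),.076)))
b,g,r=a[...,0],a[...,1],a[...,2]; d=cen((r>140)&(g<110)&(b<110),480,190,520,220);print(d,loc(ray("scene",f(d),.05)))
E
```

```text
(np.float64(468.4052287581699), np.float64(169.5261437908497), 306) [-0.0617 -0.0191] (np.float64(502.47744360902254), np.float64(202.31954887218046), 266) [-0.0798 -0.0152]
(np.float64(525.1774193548387), np.float64(238.77217741935485), 992) [-0.0661  0.0339]
(np.float64(502.3137254901961), np.float64(202.2627450980392), 255) [-0.0797 -0.0153]
```

>>> drive_tool(
  series=[
    [[0,-0.35,-0.05,0,0,0.0556],[0,-0.35,-0.05,0,0,0.0556],[0,-0.35,-0.05,0,0,0.0556],[0.1,-0.35,-0.05,0,0,0.0556],[0.1,-0.35,-0.05,0,0,0.0556],[0.1,-0.35,-0.05,0,0,0.0556],[0,0,0,0,0,0.0556],[0,0,0,0,0,0.0556],[0,0,0,0,0,0.0556],[0,0,0,0,0,0],[0,0,0,0,0,0]],
  ],
)

```text
clock: 9.15
tcp_pos: [0.3505, 0.0063, 0.2213]
orientation: [-0.001, 0.745, 0.667, -0.0]
wrist_force: [0.3, -0.3, 0.4]
finger_gap: 0.0424
grip_force: 0.0
```

```bash
python3 p.py; python3 - <<'E'
from h import *
ims=[]
for n,(x0,y0,x1,y1) in (("scene",(330,245,385,305)),("top",(235,225,295,265))):
    im=viewer.read_camera(n); cv2.imwrite(f"pics/{n}2.png",im[:,:,::-1])
    ims.append(cv2.resize(im[y0:y1,x0:x1,::-1],None,fx=10,fy=10,interpolation=cv2.INTER_CUBIC)[:,:600])
cv2.imwrite("pics/z2.png",cv2.resize(np.hstack([cv2.copyMakeBorder(i,0,600-i.shape[0],0,600-i.shape[1],cv2.BORDER_CONSTANT) for i in ims]),(800,400)))
E
```

```text
t 9.15 tcp [0.3505 0.0063 0.2213] psi -6.31 zaxis [-0.001  0.    -1.   ] gap 0.0424 F [ 0.3 -0.3  0.4] grip 0.0 q6 1.47
```

View pics/z2.png

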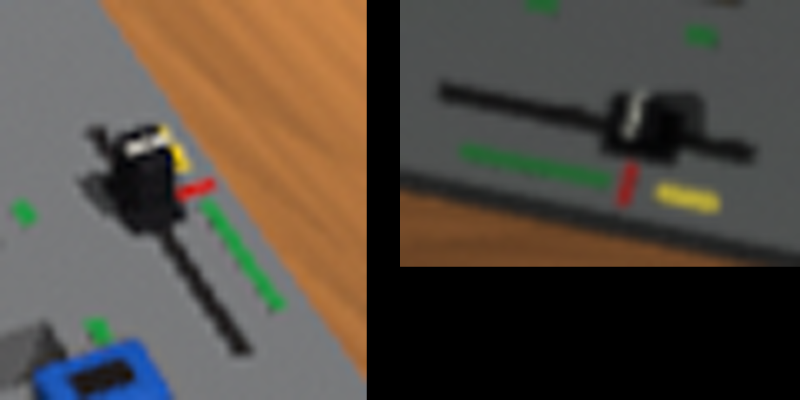

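The slider's white line sits next to the red line in both views: scene crop (147,142) against (197,190), and top crop (634,113) against (628,184).

```bash
python3 - <<'E'
from h import *
D=[.5629,.1938,-.1121]
def loc(w): c,s=np.cos(D[2]),np.sin(D[2]); d=w[:2]-D[:2]; return np.round([c*d[0]+s*d[1],-s*d[0]+c*d[1]],4)
k=6.667
for c,u,z in(("scene",(330+147/k,245+142/k),.076),("scene",(330+197/k,245+190/k),.05),("top",(235+234/k,225+113/k),.076),("top",(235+228/k,225+184/k),.05)): print(c,loc(ray(c,np.array(u)-.45,z)))
E
python3 p.py .5538,.1133,.18,-6.4,7 .5538,.1133,.07,-6.4,6
```

```text
scene [-0.0614 -0.0164]
scene [-0.0791 -0.0146]
top [-0.0619 -0.0149]
top [-0.0803 -0.0145]
t 9.25 tcp [0.3507 0.0063 0.2216] psi -6.37 zaxis [-0.001  0.    -1.   ] gap 0.0426 F [ 0.7 -0.3  0.3] grip 0.0 q6 1.47
7 x shift [0.154 0.226 0.049]
6 x shift [0.    0.    0.153]
```

>>> drive_tool(
  series=[
    [[0.154,0.226,0.049,0,0,0],[0.154,0.226,0.049,0,0,0],[0.154,0.226,0.049,0,0,0],[0.154,0.226,0.049,0,0,0],[0.154,0.226,0.049,0,0,0],[0.154,0.226,0.049,0,0,0],[0.154,0.226,0.049,0,0,0],[0,0,0,0,0,0],[0,0,0.153,0,0,0],[0,0,0.153,0,0,0],[0,0,0.153,0,0,0],[0,0,0.153,0,0,0],[0,0,0.153,0,0,0],[0,0,0.153,0,0,0],[0,0,0,0,0,0]],
  ],
  jaw=0.4,
)

```text
clock: 11.12
tcp_pos: [0.5521, 0.1129, 0.0694]
orientation: [-0.001, 0.746, 0.666, -0.001]
wrist_force: [-0.2, -0.4, 0.0]
finger_gap: 0.0597
grip_force: 0.0
```

>>> drive_tool(
  series=[
    [[0,0,0,0,0,0],[0,0,0,0,0,0],[0,0,0,0,0,0],[0,0,0,0,0,0],[0,0,0,0,0,0],[0,0,0,0,0,0]],
  ],
  jaw=-1,
  grip_force=70,
)

```text
clock: 11.88
tcp_pos: [0.5548, 0.1133, 0.0718]
orientation: [0.001, 0.746, 0.666, 0.001]
wrist_force: [-0.8, -0.0, 6.5]
finger_gap: 0.0334
grip_force: 69.8
```

>>> drive_tool(
  series=[
    [[0,0,-0.03,0,0,0],[0,0,-0.03,0,0,0],[0,0,-0.03,0,0,0],[0,0,-0.03,0,0,0],[0,0,-0.03,0,0,0],[0,0,-0.03,0,0,0],[0,0,-0.03,0,0,0],[0,0,-0.03,0,0,0],[0,0,-0.06,0,0,0],[0,0,-0.06,0,0,0],[0,0,-0.1,0,0,0],[0,0,-0.2,0,0,0],[0,0,-0.2,0,0,0],[0,0,-0.2,0,0,0],[0,0,0,0,0,0]],
  ],
)

```text
clock: 13.75
tcp_pos: [0.5556, 0.1134, 0.2003]
orientation: [0.001, 0.746, 0.666, 0.002]
wrist_force: [-0.6, 1.0, -1.1]
finger_gap: 0.033
grip_force: 72.1
```

```bash
python3 - <<'E'
from h import *
for n in("scene","top"):
    im=viewer.read_camera(n); cv2.imwrite(f"pics/{n}3.png",im[:,:,::-1])
rg={}
for c,p in(("top",(472,268)),("scene",(266,186))):
    try: rg[c]=reg("tray",c,p)
    except Exception as e: print(c,e)
print(fit(TRAY,[.4995,-.259,.187],rg))
P=fit(TRAY,[.4995,-.259,.187],rg)[0]
for q in((.045,.07,0),(.045,-.06,0),(-.045,.05,0),(-.045,-.05,0)): print(np.round(T(P,q),4))
E
python3 p.py
```

```text
(array([ 0.49752907, -0.25952612,  0.18216858]), np.float64(0.259507370329377))
[[ 0.5291 -0.1825  0.    ]]
[[ 0.5527 -0.3104  0.    ]]
[[ 0.4442 -0.2185  0.    ]]
[[ 0.4623 -0.3169  0.    ]]
t 13.95 tcp [0.5534 0.1133 0.1966] psi -6.48 zaxis [-0.002 -0.    -1.   ] gap 0.0332 F [ 0.2  0.3 -0.9] grip 72.1 q6 1.74
```

View pics/scene3.png

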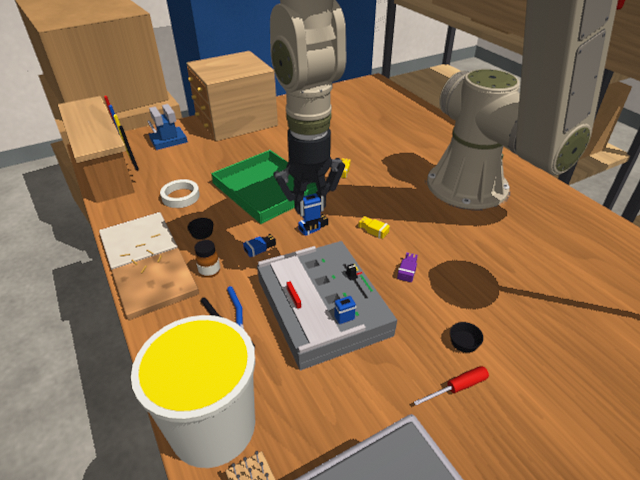

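Pack0 is in the jaws at (312,207) and the tray hasn't moved. I'll carry it over.

```bash
python3 p.py .553,-.31,.2,-6.4,12 .553,-.31,.055,-6.4,6
```

```text
t 13.95 tcp [0.5534 0.1133 0.1966] psi -6.48 zaxis [-0.002 -0.    -1.   ] gap 0.0332 F [ 0.2  0.3 -0.9] grip 72.1 q6 1.74
12 x shift [-0.292  0.033 -0.002]
6 x shift [ 0.    -0.     0.201]
```

>>> drive_tool(
  series=[
    [[-0.292,0.033,-0.002,0,0,0],[-0.292,0.033,-0.002,0,0,0],[-0.292,0.033,-0.002,0,0,0],[-0.292,0.033,-0.002,0,0,0],[-0.292,0.033,-0.002,0,0,0],[-0.292,0.033,-0.002,0,0,0],[-0.292,0.033,-0.002,0,0,0],[-0.292,0.033,-0.002,0,0,0],[-0.292,0.033,-0.002,0,0,0],[-0.292,0.033,-0.002,0,0,0],[-0.292,0.033,-0.002,0,0,0],[-0.292,0.033,-0.002,0,0,0],[0,0,0,0,0,0]],
  ],
)

```text
clock: 15.58
tcp_pos: [0.5531, -0.3121, 0.1987]
orientation: [-0.001, 0.747, 0.665, -0.0]
wrist_force: [-0.1, 1.6, -0.8]
finger_gap: 0.0336
grip_force: 72.1
```

>>> drive_tool(
  series=[
    [[0,0,0.2,0,0,0],[0,0,0.2,0,0,0],[0,0,0.2,0,0,0],[0,0,0.2,0,0,0],[0,0,0.2,0,0,0],[0,0,0.2,0,0,0],[0,0,0,0,0,0]],
  ],
)

```text
clock: 16.45
tcp_pos: [0.5527, -0.3079, 0.0544]
orientation: [-0.002, 0.746, 0.666, -0.0]
wrist_force: [-0.5, 0.6, -1.0]
finger_gap: 0.0332
grip_force: 73.2
```

>>> drive_tool(
  series=[
    [[0,0,0,0,0,0],[0,0,0,0,0,0],[0,0,0,0,0,0],[0,0,0,0,0,0]],
  ],
  jaw=0.3,
)

```text
clock: 16.95
tcp_pos: [0.554, -0.31, 0.057]
orientation: [0.0, 0.746, 0.666, 0.0]
wrist_force: [-0.3, 0.2, -0.4]
finger_gap: 0.0555
grip_force: 0.0
```

```bash
python3 p.py .553,-.31,.2,-6.4,4 .572,.2743,.2,-6.4,16 .572,.2743,.07,-6.4,6
```

```text
t 16.95 tcp [ 0.554 -0.31   0.057] psi -6.48 zaxis [ 0.001 -0.    -1.   ] gap 0.0555 F [-0.3  0.2 -0.4] grip 0.0 q6 1.05
4 x shift [-0.    -0.002 -0.298]
16 x shift [ 0.304 -0.024  0.   ]
6 x shift [-0.     0.     0.181]
```

>>> drive_tool(
  series=[
    [[0,0,-0.298,0,0,0],[0,0,-0.298,0,0,0],[0,0,-0.298,0,0,0],[0,0,-0.298,0,0,0],[0.304,-0.024,0,0,0,0],[0.304,-0.024,0,0,0,0],[0.304,-0.024,0,0,0,0],[0.304,-0.024,0,0,0,0],[0.304,-0.024,0,0,0,0],[0.304,-0.024,0,0,0,0],[0.304,-0.024,0,0,0,0],[0.304,-0.024,0,0,0,0],[0.304,-0.024,0,0,0,0],[0.304,-0.024,0,0,0,0],[0.304,-0.024,0,0,0,0],[0.304,-0.024,0,0,0,0],[0.304,-0.024,0,0,0,0],[0.304,-0.024,0,0,0,0],[0.304,-0.024,0,0,0,0],[0.304,-0.024,0,0,0,0]],
  ],
  jaw=0.4,
)

```text
clock: 19.45
tcp_pos: [0.5739, 0.2765, 0.1999]
orientation: [0.0, 0.746, 0.666, 0.0]
wrist_force: [0.7, -0.6, 0.2]
finger_gap: 0.0596
grip_force: 0.0
```

```bash
python3 p.py .572,.2743,.07,-6.4,7; python3 - <<'E'
from h import *
for n in("scene","top"):
    im=viewer.read_camera(n); cv2.imwrite(f"pics/{n}4.png",im[:,:,::-1])
for l in("pack0","stray_a","tray"):
    for c in("top",): 
        for r in sil(l,c,6): print(l,c,r[:3])
E
```

```text
t 19.45 tcp [0.5739 0.2765 0.1999] psi -6.48 zaxis [ 0.  0. -1.] gap 0.0596 F [ 0.7 -0.6  0.2] grip 0.0 q6 2.01
7 x shift [-0.003 -0.002  0.155]
pack0 top (0.83, [231.0, 204.8], 303)
pack0 top (0.72, [497.7, 242.6], 370)
stray_a top (0.87, [453.4, 373.5], 545)
stray_a top (0.8, [328.7, 323.2], 475)
stray_a top (0.77, [260.4, 311.2], 524)
stray_a top (0.6, [382.2, 258.1], 541)
stray_a top (0.57, [374.3, 211.5], 443)
tray top (0.63, [469.8, 270.2], 9734)
```

View pics/top4.png

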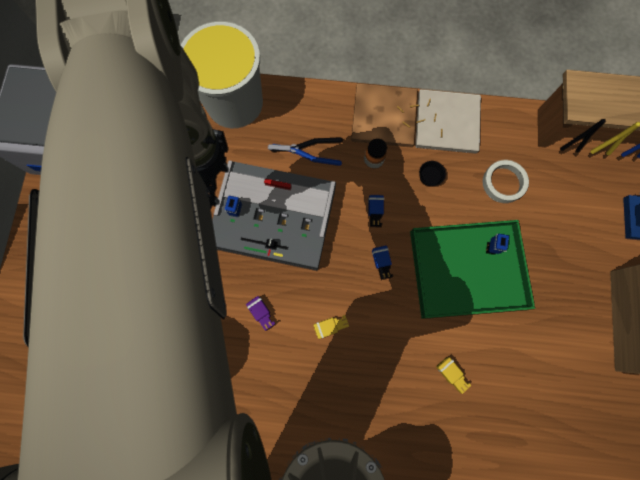

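Pack0 stands in the tray at (499,243), and the near stray has been knocked to (382,260). Next is pack3.

>>> drive_tool(
  series=[
    [[-0.002,-0.002,0.155,0,0,0],[-0.002,-0.002,0.155,0,0,0],[-0.002,-0.002,0.155,0,0,0],[-0.002,-0.002,0.155,0,0,0],[-0.002,-0.002,0.155,0,0,0],[-0.002,-0.002,0.155,0,0,0],[-0.002,-0.002,0.155,0,0,0],[0,0,0,0,0,0],[0,0,0,0,0,0]],
  ],
)

```text
clock: 20.82
tcp_pos: [0.5726, 0.2732, 0.0704]
orientation: [0.0, 0.746, 0.666, 0.0]
wrist_force: [0.6, 0.3, 0.4]
finger_gap: 0.0598
grip_force: 0.0
```

>>> drive_tool(
  series=[
    [[0,0,0,0,0,0],[0,0,0,0,0,0],[0,0,0,0,0,0],[0,0,0,0,0,0],[0,0,0,0,0,0],[0,0,0,0,0,0]],
  ],
  jaw=-1,
  grip_force=70,
)

```text
clock: 21.58
tcp_pos: [0.5724, 0.274, 0.0708]
orientation: [0.0, 0.746, 0.666, 0.001]
wrist_force: [-1.5, -1.1, 6.0]
finger_gap: 0.0337
grip_force: 70.1
```

>>> drive_tool(
  series=[
    [[0,0,-0.03,0,0,0],[0,0,-0.03,0,0,0],[0,0,-0.03,0,0,0],[0,0,-0.03,0,0,0],[0,0,-0.03,0,0,0],[0,0,-0.03,0,0,0],[0,0,-0.03,0,0,0],[0,0,-0.03,0,0,0],[0,0,-0.06,0,0,0],[0,0,-0.06,0,0,0],[0,0,-0.1,0,0,0],[0,0,-0.2,0,0,0],[0,0,-0.2,0,0,0],[0,0,-0.2,0,0,0],[0,0,0,0,0,0]],
  ],
)

```text
clock: 23.45
tcp_pos: [0.5736, 0.2744, 0.1996]
orientation: [0.001, 0.746, 0.666, 0.002]
wrist_force: [0.0, 0.2, -0.6]
finger_gap: 0.0331
grip_force: 72.0
```

```bash
python3 p.py .529,-.1825,.2,-6.4,13 .529,-.1825,.055,-6.4,6; python3 - <<'E'
from h import *
im=viewer.read_camera("scene"); cv2.imwrite("pics/scene5.png",im[:,:,::-1])
for r in sil("pack0","scene",6): print(r[:3])
E
```

```text
t 23.45 tcp [0.5736 0.2744 0.1996] psi -6.48 zaxis [ 0.005  0.002 -1.   ] gap 0.0331 F [ 0.   0.2 -0.6] grip 72.0 q6 2.0
13 x shift [-0.294  0.004 -0.   ]
6 x shift [0.    0.    0.201]
(0.71, [346.4, 265.0], 660)
(0.64, [238.0, 171.9], 321)
```

>>> drive_tool(
  series=[
    [[-0.294,0.004,0,0,0,0],[-0.294,0.004,0,0,0,0],[-0.294,0.004,0,0,0,0],[-0.294,0.004,0,0,0,0],[-0.294,0.004,0,0,0,0],[-0.294,0.004,0,0,0,0],[-0.294,0.004,0,0,0,0],[-0.294,0.004,0,0,0,0],[-0.294,0.004,0,0,0,0],[-0.294,0.004,0,0,0,0],[-0.294,0.004,0,0,0,0],[-0.294,0.004,0,0,0,0],[-0.294,0.004,0,0,0,0],[0,0,0,0,0,0],[0,0,0,0,0,0]],
  ],
)

```text
clock: 25.42
tcp_pos: [0.5259, -0.182, 0.1956]
orientation: [-0.001, 0.746, 0.666, -0.0]
wrist_force: [-0.8, 0.1, -0.9]
finger_gap: 0.0332
grip_force: 72.0
```

```bash
python3 p.py .529,-.1825,.055,-6.4,6; python3 - <<'E'
from h import *
im=viewer.read_camera("scene"); cv2.imwrite("pics/scene6.png",im[:,:,::-1])
for l in("pack0","tray"):
  for r in sil(l,"scene",6): print(l,r[:3])
E
```

```text
t 25.43 tcp [ 0.5259 -0.182   0.1956] psi -6.5 zaxis [-0.002  0.001 -1.   ] gap 0.0332 F [-0.8  0.1 -0.9] grip 72.0 q6 1.21
6 x shift [-0.     0.004  0.195]
pack0 (0.9, [237.9, 172.1], 298)
pack0 (0.59, [259.9, 145.6], 417)
tray (0.84, [266.3, 187.7], 4404)
```

View pics/scene6.png

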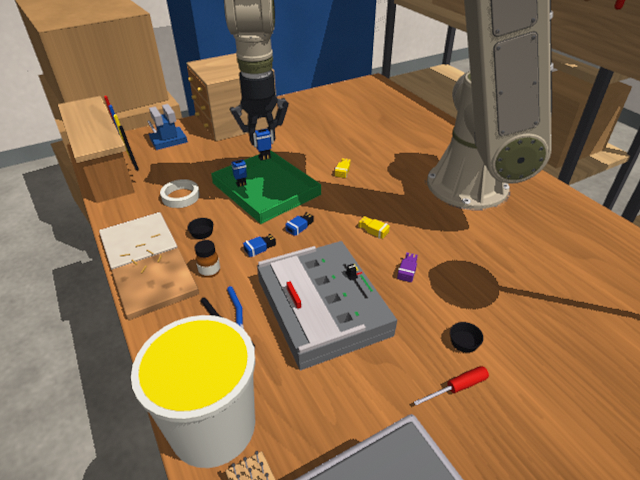

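Pack3 is held over the tray at (262,143), pack0 stands at (238,172), and all the bays are empty.

>>> drive_tool(
  series=[
    [[0,0,0.198,0,0,0],[0,0,0.198,0,0,0],[0,0,0.198,0,0,0],[0,0,0.198,0,0,0],[0,0,0.198,0,0,0],[0,0,0.198,0,0,0],[0,0,0,0,0,0]],
  ],
)

```text
clock: 26.45
tcp_pos: [0.5261, -0.1813, 0.0531]
orientation: [-0.001, 0.745, 0.667, -0.0]
wrist_force: [-0.5, -0.3, -0.1]
finger_gap: 0.0328
grip_force: 73.2
```

>>> drive_tool(
  series=[
    [[0,0,0,0,0,0],[0,0,0,0,0,0],[0,0,0,0,0,0],[0,0,0,0,0,0],[0,0,-0.25,0,0,0],[0,0,-0.25,0,0,0],[0,0,-0.25,0,0,0],[0,0,-0.25,0,0,0],[0,0,-0.25,0,0,0],[0,0,-0.25,0,0,0],[-0.3,-0.2,0,0,0,0],[-0.3,-0.2,0,0,0,0],[-0.3,-0.2,0,0,0,0],[0,0,0,0,0,0]],
  ],
  jaw=0.3,
)

```text
clock: 28.2
tcp_pos: [0.4412, -0.2836, 0.2342]
orientation: [0.0, 0.747, 0.664, -0.0]
wrist_force: [1.0, 1.3, -1.0]
finger_gap: 0.0556
grip_force: 0.0
```

```bash
python3 p.py; cat > st.py <<'E'
from h import *
for n in("scene","top"):
    im=viewer.read_camera(n); cv2.imwrite(f"pics/{n}7.png",im[:,:,::-1])
S={c:sil("stray_a",c,8)+sil("pack0",c,8) for c in("top","scene")}
for c in S: 
    for r in S[c]: print(c,r[:3],np.round(ray(c,r[1],.012)[:2],3))
for n,pt,ps in(("far",(375,211),(259,246)),("near",(382,259),(299,223))):
    g=ray("top",pt,.012); rg={c:min(S[c],key=lambda d:np.hypot(*(np.array(d[1])-p)))[3].astype(np.uint8) for c,p in(("top",pt),("scene",ps))}
    for c in rg: print(n,c,*[np.round(v,4) for v in fit(PACK,[g[0],g[1],.1],{c:rg[c]})])
    print(n,*fit(PACK,[g[0],g[1],.1],rg))
E
python3 st.py
```

```text
t 28.2 tcp [ 0.4412 -0.2836  0.2342] psi -6.73 zaxis [-0. -0. -1.] gap 0.0556 F [ 1.   1.3 -1. ] grip 0.0 q6 0.96
top (0.97, [259.0, 314.1], 471) [0.349 0.197]
top (0.94, [329.8, 324.3], 493) [0.343 0.04 ]
top (0.91, [385.3, 256.4], 427) [ 0.506 -0.07 ]
top (0.66, [375.2, 208.0], 378) [ 0.618 -0.039]
top (0.83, [441.1, 249.3], 316) [ 0.536 -0.195]
top (0.63, [500.0, 245.3], 349) [ 0.559 -0.328]
scene (0.89, [298.0, 228.9], 395) [ 0.508 -0.046]
scene (0.81, [260.4, 247.2], 442) [ 0.616 -0.029]
scene (0.66, [369.9, 228.4], 404) [0.353 0.039]
scene (0.59, [407.9, 266.3], 411) [0.353 0.193]
scene (0.57, [343.4, 169.3], 240) [ 0.271 -0.223]
scene (0.51, [274.2, 182.8], 4010) [ 0.474 -0.258]
scene (0.23, [236.6, 172.3], 311) [ 0.545 -0.36 ]
scene (0.64, [264.2, 195.0], 394) [ 0.522 -0.218]
scene (0.57, [239.4, 173.0], 315) [ 0.54  -0.352]
far top [ 0.6125 -0.0399  0.0048] 0.2108
far scene [ 0.6136 -0.04    0.1509] 0.1324
far [ 0.61359385 -0.04047723  0.07119384] 0.3545696675910859
near top [ 0.4924 -0.0644  0.2904] 0.1746
near scene [ 0.4947 -0.0638  0.2858] 0.0954
near [ 0.49356069 -0.06457385  0.33495959] 0.28285926990477306
```

```bash
python3 p.py .506,-.0605,.15,106.6,8 .506,-.0605,.015,106.6,7
```

```text
t 28.5 tcp [ 0.4434 -0.281   0.2341] psi -6.39 zaxis [ 0.  0. -1.] gap 0.0554 F [-0.1  0.6 -0.6] grip 0.0 q6 0.96
7 x turn z 0.0532
8 x shift [ 0.128 -0.201  0.088]
7 x shift [0.    0.    0.161]
```

>>> drive_tool(
  series=[
    [[0,0,0,0,0,0.0532],[0,0,0,0,0,0.0532],[0,0,0,0,0,0.0532],[0,0,0,0,0,0.0532],[0,0,0,0,0,0.0532],[0,0,0,0,0,0.0532],[0,0,0,0,0,0.0532],[0.128,-0.201,0.088,0,0,0],[0.128,-0.201,0.088,0,0,0],[0.128,-0.201,0.088,0,0,0],[0.128,-0.201,0.088,0,0,0],[0.128,-0.201,0.088,0,0,0],[0.128,-0.201,0.088,0,0,0],[0.128,-0.201,0.088,0,0,0],[0.128,-0.201,0.088,0,0,0],[0,0,0,0,0,0],[0,0,0,0,0,0]],
  ],
  jaw=0.3,
)

```text
clock: 30.62
tcp_pos: [0.506, -0.0616, 0.1498]
orientation: [0.0, 0.99, 0.144, 0.0]
wrist_force: [-0.0, -0.4, -0.1]
finger_gap: 0.0552
grip_force: 0.0
```

```bash
python3 p.py .506,-.0605,.015,106.6,7; python3 - <<'E'
from h import *
im=viewer.read_camera("scene")
for r in sil("stray_a","scene",8): print(r[:3],np.round(ray("scene",r[1],.012)[:2],3))
cv2.imwrite("pics/s8.png",cv2.resize(im[130:290,200:400,::-1],None,fx=4,fy=3.75,interpolation=cv2.INTER_CUBIC))
E
```

```text
t 30.62 tcp [ 0.506  -0.0616  0.1498] psi -73.43 zaxis [ 0. -0. -1.] gap 0.0552 F [-0.  -0.4 -0.1] grip 0.0 q6 2.57
7 x shift [ 0.    -0.001  0.161]
(0.91, [299.7, 225.8], 413) [ 0.499 -0.055]
(0.8, [375.3, 224.8], 415) [0.334 0.034]
(0.77, [256.7, 247.1], 426) [ 0.623 -0.034]
(0.63, [178.0, 187.3], 692) [ 0.714 -0.368]
(0.49, [342.4, 169.5], 230) [ 0.274 -0.223]
```

View pics/s8.png

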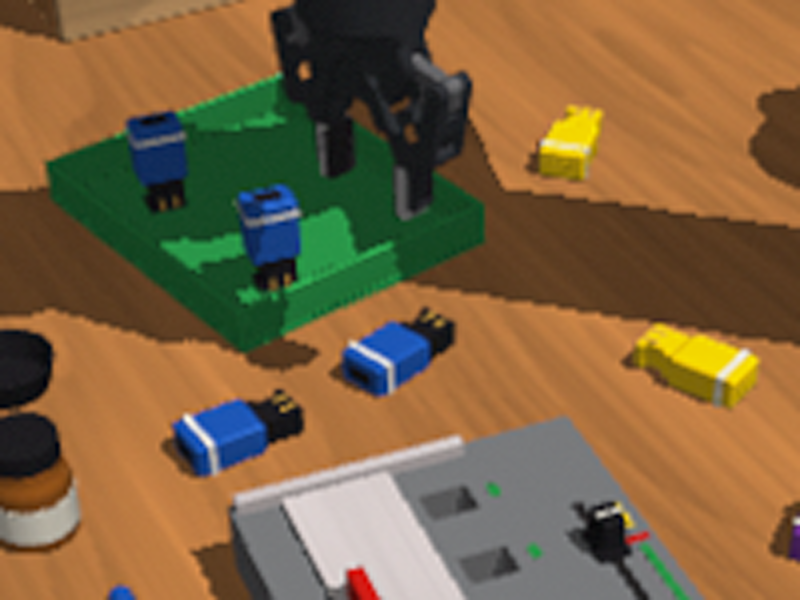

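Both packs are standing in the tray, and the near stray (crop (395,350)) sits under the jaws. Descending.

>>> drive_tool(
  series=[
    [[0,0,0.161,0,0,0],[0,0,0.161,0,0,0],[0,0,0.161,0,0,0],[0,0,0.161,0,0,0],[0,0,0.161,0,0,0],[0,0,0.161,0,0,0],[0,0,0.159,0,0,0],[0,0,0,0,0,0],[0,0,0,0,0,0]],
  ],
)

```text
clock: 31.85
tcp_pos: [0.5064, -0.0625, 0.0154]
orientation: [0.0, 0.99, 0.143, 0.0]
wrist_force: [-1.0, -0.4, -0.6]
finger_gap: 0.0552
grip_force: 0.0
```

>>> drive_tool(
  series=[
    [[0,0,0,0,0,0],[0,0,0,0,0,0],[0,0,0,0,0,0],[0,0,0,0,0,0],[0,0,0,0,0,0],[0,0,-0.1,0,0,0],[0,0,-0.2,0,0,0],[0,0,-0.25,0,0,0],[0,0,-0.25,0,0,0],[0,0,-0.25,0,0,0],[0,0,-0.25,0,0,0],[0,0,0,0,0,0]],
  ],
  jaw=-1,
  grip_force=50,
)

```text
clock: 33.35
tcp_pos: [0.5074, -0.0622, 0.1735]
orientation: [0.001, 0.99, 0.143, 0.002]
wrist_force: [0.1, -1.1, -1.6]
finger_gap: 0.033
grip_force: 50.6
```

```bash
python3 p.py .474,-.315,.17,-73.4,9 .474,-.315,.03,-73.4,6
```

```text
t 33.35 tcp [ 0.5074 -0.0622  0.1735] psi -73.5 zaxis [ 0.005 -0.001 -1.   ] gap 0.033 F [ 0.1 -1.1 -1.6] grip 50.6 q6 2.57
9 x shift [-0.096  0.216  0.003]
6 x shift [0.    0.    0.194]
```

>>> drive_tool(
  series=[
    [[-0.096,0.216,0.003,0,0,0],[-0.096,0.216,0.003,0,0,0],[-0.096,0.216,0.003,0,0,0],[-0.096,0.216,0.003,0,0,0],[-0.096,0.216,0.003,0,0,0],[-0.096,0.216,0.003,0,0,0],[-0.096,0.216,0.003,0,0,0],[-0.096,0.216,0.003,0,0,0],[-0.096,0.216,0.003,0,0,0],[0,0,0,0,0,0],[0,0,0.2,0,0,0],[0,0,0.2,0,0,0],[0,0,0.2,0,0,0],[0,0,0.2,0,0,0],[0,0,0.2,0,0,0],[0,0,0.2,0,0,0],[0,0,0,0,0,0]],
  ],
)

```text
clock: 35.48
tcp_pos: [0.4717, -0.313, 0.0217]
orientation: [-0.002, 0.99, 0.144, -0.001]
wrist_force: [-0.3, -0.0, -0.3]
finger_gap: 0.0326
grip_force: 52.3
```

>>> drive_tool(
  series=[
    [[0,0,0,0,0,0],[0,0,0,0,0,0],[0,0,0,0,0,0],[0,0,0,0,0,0],[0,0,-0.2,0,0,0],[0,0,-0.25,0,0,0],[0,0,-0.25,0,0,0],[0,0,-0.25,0,0,0],[0,0,-0.25,0,0,0],[0,0,0,0,0,0]],
  ],
  jaw=0.2,
)

```text
clock: 36.72
tcp_pos: [0.474, -0.3162, 0.1702]
orientation: [0.002, 0.99, 0.143, 0.002]
wrist_force: [-0.3, 0.0, -0.1]
finger_gap: 0.0513
grip_force: 0.0
```

```bash
sed -i 's/"near",(382,259),(299,223)/"nearT",(461,268),(275,170)/' st.py; python3 st.py; python3 p.py .6265,-.0392,.15,-85.4,9
```

```text
top (0.94, [454.0, 373.0], 623) [ 0.269 -0.233]
top (0.83, [262.2, 311.4], 497) [0.355 0.191]
top (0.7, [498.0, 284.4], 524) [ 0.469 -0.325]
top (0.69, [375.8, 209.5], 438) [ 0.614 -0.04 ]
top (0.57, [323.8, 322.0], 326) [0.347 0.054]
top (0.86, [497.8, 244.2], 377) [ 0.561 -0.323]
top (0.75, [437.0, 249.9], 282) [ 0.533 -0.186]
scene (0.96, [371.7, 227.2], 403) [0.347 0.037]
scene (0.82, [260.2, 246.9], 488) [ 0.616 -0.031]
scene (0.78, [407.3, 265.2], 391) [0.352 0.189]
scene (0.76, [266.6, 174.5], 280) [ 0.475 -0.307]
scene (0.57, [342.5, 168.5], 211) [ 0.271 -0.228]
scene (0.66, [240.2, 172.7], 321) [ 0.537 -0.353]
scene (0.55, [265.0, 194.8], 385) [ 0.52  -0.218]
far top [ 6.115e-01 -3.930e-02 -4.000e-04] 0.1038
far scene [ 0.6143 -0.0395  0.0153] 0.0744
far [ 0.61350782 -0.03964354 -0.01409439] 0.21288492409758974
nearT top [ 0.4973 -0.2312  0.1   ] 0.9994
nearT scene [ 0.4973 -0.2412  0.1   ] 1.0
nearT [ 0.49730001 -0.23116066  0.1       ] 1.9994127147261782
t 37.02 tcp [ 0.472  -0.3144  0.1661] psi -73.51 zaxis [-0.002  0.002 -1.   ] gap 0.0516 F [-0.1 -0.4  0.1] grip 0.0 q6 2.12
2 x turn z 0.033
9 x shift [ 0.163 -0.243  0.015]
```

```bash
python3 p.py .6265,-.0393,.15,-88,9 .6265,-.0393,.015,-88,7
```

```text
t 37.02 tcp [ 0.472  -0.3144  0.1661] psi -73.51 zaxis [-0.002  0.002 -1.   ] gap 0.0516 F [-0.1 -0.4  0.1] grip 0.0 q6 2.12
2 x turn z 0.0402
9 x shift [ 0.152 -0.25   0.015]
7 x shift [0.    0.    0.161]
```

>>> drive_tool(
  series=[
    [[0,0,0,0,0,0.0402],[0,0,0,0,0,0.0402],[0.152,-0.25,0.015,0,0,0],[0.152,-0.25,0.015,0,0,0],[0.152,-0.25,0.015,0,0,0],[0.152,-0.25,0.015,0,0,0],[0.152,-0.25,0.015,0,0,0],[0.152,-0.25,0.015,0,0,0],[0.152,-0.25,0.015,0,0,0],[0.152,-0.25,0.015,0,0,0],[0.152,-0.25,0.015,0,0,0],[0,0,0,0,0,0],[0,0,0,0,0,0]],
  ],
  jaw=0.3,
)

```text
clock: 38.65
tcp_pos: [0.6266, -0.0395, 0.1503]
orientation: [-0.0, 1.0, 0.018, -0.001]
wrist_force: [0.6, 0.1, 0.7]
finger_gap: 0.0554
grip_force: 0.0
```

```bash
python3 p.py .6265,-.0393,.015,-88,7; python3 - <<'E'
from h import *
im=viewer.read_camera("scene")
for r in sil("stray_a","scene",8): print(r[:3],np.round(ray("scene",r[1],.012)[:2],3))
E
```

```text
t 38.65 tcp [ 0.6266 -0.0395  0.1503] psi -87.96 zaxis [-0.002  0.    -1.   ] gap 0.0554 F [0.6 0.1 0.7] grip 0.0 q6 2.92
7 x shift [-0.    -0.     0.161]
(0.89, [372.0, 225.6], 416) [0.343 0.032]
(0.84, [259.3, 244.9], 475) [ 0.615 -0.038]
(0.76, [406.5, 266.4], 407) [0.356 0.191]
(0.67, [340.5, 171.2], 227) [ 0.283 -0.218]
(0.6, [271.5, 173.0], 277) [ 0.46  -0.307]
```

>>> drive_tool(
  series=[
    [[0,0,0.161,0,0,0],[0,0,0.161,0,0,0],[0,0,0.161,0,0,0],[0,0,0.161,0,0,0],[0,0,0.161,0,0,0],[0,0,0.161,0,0,0],[0,0,0.159,0,0,0],[0,0,0,0,0,0],[0,0,0,0,0,0]],
  ],
)

```text
clock: 39.88
tcp_pos: [0.6275, -0.04, 0.017]
orientation: [0.0, 1.0, 0.017, 0.0]
wrist_force: [-0.7, 0.2, 0.4]
finger_gap: 0.0553
grip_force: 0.0
```

>>> drive_tool(
  series=[
    [[0,0,0,0,0,0],[0,0,0,0,0,0],[0,0,0,0,0,0],[0,0,0,0,0,0],[0,0,0,0,0,0],[0,0,-0.1,0,0,0],[0,0,-0.2,0,0,0],[0,0,-0.25,0,0,0],[0,0,-0.25,0,0,0],[0,0,-0.25,0,0,0],[0,0,-0.25,0,0,0],[0,0,0,0,0,0]],
  ],
  jaw=-1,
  grip_force=50,
)

```text
clock: 41.38
tcp_pos: [0.6288, -0.0395, 0.1755]
orientation: [0.001, 1.0, 0.018, 0.003]
wrist_force: [0.6, 0.8, -0.8]
finger_gap: 0.0324
grip_force: 51.0
```

```bash
python3 p.py .456,-.223,.17,-76,9 .456,-.223,.024,-76,6; python3 - <<'E'
from h import *
viewer.read_camera("scene")
rg={"scene":reg("tray","scene",(266,186))}; print(fit(TRAY,[.4995,-.259,.187],rg))
for r in sil("stray_a","scene",8): print(r[:3],np.round(ray("scene",r[1],.012)[:2],3))
E
```

```text
t 41.38 tcp [ 0.6288 -0.0395  0.1755] psi -87.97 zaxis [ 0.005 -0.001 -1.   ] gap 0.0324 F [ 0.6  0.8 -0.8] grip 51.0 q6 2.92
2 x turn z -0.0332
9 x shift [-0.196  0.126  0.005]
6 x shift [0.    0.    0.203]
(array([ 0.50175854, -0.25751106,  0.18816561]), np.float64(0.3613434447233893))
(0.89, [259.8, 192.1], 312) [ 0.527 -0.236]
(0.86, [409.0, 265.5], 365) [0.35  0.192]
(0.85, [372.1, 226.1], 412) [0.343 0.034]
(0.81, [271.8, 172.9], 257) [ 0.459 -0.307]
(0.71, [303.5, 300.5], 2620) [0.605 0.168]
(0.58, [341.8, 169.3], 235) [ 0.275 -0.225]
```

>>> drive_tool(
  series=[
    [[0,0,0,0,0,-0.0332],[0,0,0,0,0,-0.0332],[-0.196,0.126,0.005,0,0,0],[-0.196,0.126,0.005,0,0,0],[-0.196,0.126,0.005,0,0,0],[-0.196,0.126,0.005,0,0,0],[-0.196,0.126,0.005,0,0,0],[-0.196,0.126,0.005,0,0,0],[-0.196,0.126,0.005,0,0,0],[-0.196,0.126,0.005,0,0,0],[-0.196,0.126,0.005,0,0,0],[0,0,0,0,0,0],[0,0,0,0,0,0]],
  ],
)

```text
clock: 43.15
tcp_pos: [0.4544, -0.222, 0.166]
orientation: [-0.001, 0.993, 0.122, -0.0]
wrist_force: [0.3, 0.4, -0.6]
finger_gap: 0.0328
grip_force: 51.0
```

```bash
python3 p.py .456,-.223,.024,-76,6; python3 - <<'E'
from h import *
im=viewer.read_camera("scene")
cv2.imwrite("pics/s9.png",cv2.resize(im[110:290,180:400,::-1],None,fx=3.3,fy=3.3,interpolation=cv2.INTER_CUBIC))
E
```

```text
t 43.15 tcp [ 0.4544 -0.222   0.166 ] psi -76.04 zaxis [-0.001  0.001 -1.   ] gap 0.0328 F [ 0.3  0.4 -0.6] grip 51.0 q6 2.28
6 x shift [0.002 0.002 0.197]
```

View pics/s9.png

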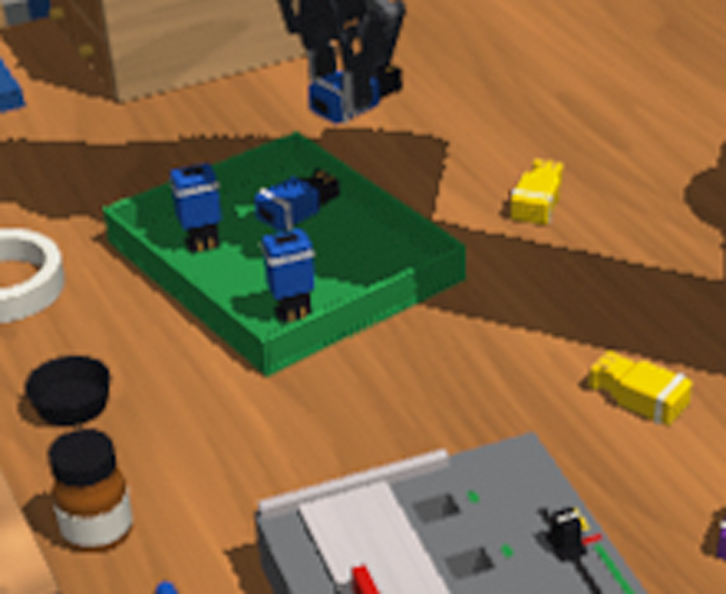

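The far stray is held above the free half of the tray at crop (345,95). The other stray lies at (295,200) and the two dock packs stand nearby. Lowering.

>>> drive_tool(
  series=[
    [[0,0,0.198,0,0,0],[0,0,0.198,0,0,0],[0,0,0.198,0,0,0],[0,0,0.198,0,0,0],[0,0,0.198,0,0,0],[0,0,0.198,0,0,0],[0,0,0,0,0,0],[0,0,0,0,0,0]],
  ],
)

```text
clock: 44.2
tcp_pos: [0.455, -0.2218, 0.0242]
orientation: [-0.0, 0.993, 0.122, -0.0]
wrist_force: [-1.3, 0.5, -0.2]
finger_gap: 0.0328
grip_force: 53.1
```

>>> drive_tool(
  series=[
    [[0,0,0,0,0,0],[0,0,0,0,0,0],[0,0,0,0,0,0],[0,0,0,0,0,0],[0,0,-0.2,0,0,0],[0,0,-0.25,0,0,0],[0,0,-0.25,0,0,0],[0,0,-0.25,0,0,0],[0,0,-0.25,0,0,0],[0,0,0,0,0,0]],
  ],
  jaw=0.15,
)

```text
clock: 45.45
tcp_pos: [0.4561, -0.2236, 0.1707]
orientation: [0.002, 0.993, 0.122, 0.002]
wrist_force: [0.9, 0.1, 0.1]
finger_gap: 0.0487
grip_force: 0.0
```

```bash
python3 - <<'E'
from h import *
D=[.5629,.1938,-.1121]
print(T(D,[[.073,0,.075],[.021,0,.075]]))
E
python3 p.py .6354,.1856,.17,-6.4,14 .6354,.1856,.072,-6.4,6
```

```text
[[0.63544181 0.18563383 0.075     ]
 [0.58376819 0.19145083 0.075     ]]
t 45.45 tcp [ 0.4561 -0.2236  0.1707] psi -76.03 zaxis [ 0.004 -0.003 -1.   ] gap 0.0487 F [0.9 0.1 0.1] grip 0.0 q6 2.28
7 x turn z -0.0553
14 x shift [0.254 0.079 0.   ]
6 x shift [-0.     0.     0.136]
```

>>> drive_tool(
  series=[
    [[0,0,0,0,0,-0.0553],[0,0,0,0,0,-0.0553],[0,0,0,0,0,-0.0553],[0,0,0,0,0,-0.0553],[0,0,0,0,0,-0.0553],[0,0,0,0,0,-0.0553],[0,0,0,0,0,-0.0553],[0,0,0,0,0,0]],
  ],
  jaw=0,
  grip_force=35,
)

```text
clock: 46.45
tcp_pos: [0.4541, -0.2222, 0.1671]
orientation: [-0.001, 0.746, 0.666, -0.0]
wrist_force: [-0.3, 1.6, 0.3]
finger_gap: 0.0428
grip_force: 0.0
```

>>> drive_tool(
  series=[
    [[0.254,0.079,0,0,0,0],[0.254,0.079,0,0,0,0],[0.254,0.079,0,0,0,0],[0.254,0.079,0,0,0,0],[0.254,0.079,0,0,0,0],[0.254,0.079,0,0,0,0],[0.254,0.079,0,0,0,0],[0.254,0.079,0,0,0,0],[0.254,0.079,0,0,0,0],[0.254,0.079,0,0,0,0],[0.254,0.079,0,0,0,0],[0.254,0.079,0,0,0,0],[0.254,0.079,0,0,0,0],[0.254,0.079,0,0,0,0],[0,0,0,0,0,0],[0,0,0,0,0,0]],
  ],
)

```text
clock: 48.45
tcp_pos: [0.6332, 0.1866, 0.1674]
orientation: [-0.0, 0.746, 0.666, -0.001]
wrist_force: [-0.5, -0.0, -0.8]
finger_gap: 0.0429
grip_force: 0.0
```

```bash
python3 p.py .6354,.1856,.07,-6.4,6; python3 st.py | grep -v T | head -14
```

```text
t 48.45 tcp [0.6332 0.1866 0.1674] psi -6.44 zaxis [-0.002 -0.    -1.   ] gap 0.0429 F [-0.5 -0.  -0.8] grip 0.0 q6 1.85
6 x shift [-0.001  0.003  0.135]
top (0.84, [455.1, 292.7], 544) [ 0.44 -0.23]
top (0.74, [329.6, 323.4], 479) [0.345 0.041]
top (0.73, [310.2, 214.9], 2634) [0.586 0.11 ]
top (0.63, [451.6, 373.8], 563) [ 0.267 -0.228]
top (0.6, [495.7, 283.6], 523) [ 0.47  -0.319]
top (0.88, [438.3, 250.2], 316) [ 0.533 -0.189]
top (0.83, [497.1, 245.3], 360) [ 0.558 -0.321]
scene (0.79, [405.8, 265.4], 453) [0.356 0.188]
scene (0.54, [342.2, 168.3], 229) [ 0.271 -0.229]
scene (0.49, [263.0, 174.4], 62) [ 0.484 -0.312]
scene (0.68, [239.5, 172.8], 304) [ 0.539 -0.353]
scene (0.44, [261.4, 190.8], 47) [ 0.521 -0.24 ]
far top [ 0.6105 -0.0386  0.1   ] 1.0
far scene [ 0.6105 -0.0386  0.1   ] 1.0
```

All four packs are in the tray. Next I'll grip the rib and close the shutter.

>>> drive_tool(
  series=[
    [[0,0.002,0.135,0,0,0],[0,0.002,0.135,0,0,0],[0,0.002,0.135,0,0,0],[0,0.002,0.135,0,0,0],[0,0.002,0.135,0,0,0],[0,0.002,0.135,0,0,0],[0,0,0,0,0,0]],
  ],
)

```text
clock: 49.62
tcp_pos: [0.634, 0.1865, 0.069]
orientation: [-0.001, 0.745, 0.667, -0.001]
wrist_force: [-0.7, 0.0, 0.6]
finger_gap: 0.0425
grip_force: 0.0
```

>>> drive_tool(
  series=[
    [[0,0,0,0,0,0],[0,0,0,0,0,0],[0,0,0,0,0,0],[0,0,0,0,0,0],[0,0,0,0,0,0],[0,0,0,0,0,0],[0,0,0,0,0,0]],
  ],
  jaw=-1,
)

```text
clock: 50.5
tcp_pos: [0.6358, 0.1869, 0.0721]
orientation: [0.0, 0.745, 0.667, 0.001]
wrist_force: [-1.1, -0.6, 6.0]
finger_gap: 0.009
grip_force: 38.7
```

>>> drive_tool(
  series=[
    [[0,-0.03,0,0,0,0],[0,-0.03,0,0,0,0],[0,-0.03,0,0,0,0],[0,-0.03,0,0,0,0],[0,-0.03,0,0,0,0],[0,-0.03,0,0,0,0],[0,-0.03,0,0,0,0],[0,-0.03,0,0,0,0],[0,-0.03,0,0,0,0],[0,-0.03,0,0,0,0],[0,-0.03,0,0,0,0],[0,-0.03,0,0,0,0],[0,-0.03,0,0,0,0],[0,0,0,0,0,0],[0,0,0,0,0,0]],
  ],
)

```text
clock: 52.38
tcp_pos: [0.5892, 0.1919, 0.072]
orientation: [0.001, 0.745, 0.667, 0.001]
wrist_force: [-0.1, -0.6, 7.2]
finger_gap: 0.0089
grip_force: 38.9
```

>>> drive_tool(
  series=[
    [[0,-0.015,0,0,0,0],[0,-0.015,0,0,0,0],[0,-0.015,0,0,0,0],[0,0,0,0,0,0],[0,0,0,0,0,0]],
  ],
)

```text
clock: 53.0
tcp_pos: [0.5841, 0.1924, 0.072]
orientation: [0.001, 0.745, 0.667, 0.001]
wrist_force: [0.4, -1.1, 6.5]
finger_gap: 0.009
grip_force: 38.9
```

>>> drive_tool(
  series=[
    [[0,-0.01,0,0,0,0],[0,0,0,0,0,0],[0,0,0,0,0,0]],
  ],
)

```text
clock: 53.38
tcp_pos: [0.584, 0.1924, 0.072]
orientation: [0.001, 0.745, 0.667, 0.001]
wrist_force: [4.4, -1.9, 4.8]
finger_gap: 0.009
grip_force: 38.7
```

The end stop is reached (52 mm of travel). Releasing and backing off.

>>> drive_tool(
  series=[
    [[0,0,0,0,0,0],[0,0,0,0,0,0],[0,0,0,0,0,0],[0,0,0,0,0,0],[0,0,-0.2,0,0,0],[0,0,-0.25,0,0,0],[0,0,-0.25,0,0,0],[0,0,-0.25,0,0,0],[0,0,-0.25,0,0,0],[-0.3,-0.3,0,0,0,0],[-0.3,-0.3,0,0,0,0],[-0.3,-0.3,0,0,0,0],[-0.3,-0.3,0,0,0,0],[-0.2,-0.1,0,0,0,0],[0,0,0,0,0,0],[0,0,0,0,0,0]],
  ],
  jaw=0,
)

```text
clock: 55.38
tcp_pos: [0.4092, 0.0432, 0.2153]
orientation: [0.0, 0.745, 0.667, 0.001]
wrist_force: [-0.5, 1.3, -0.3]
finger_gap: 0.0428
grip_force: 0.0
```

```bash
python3 p.py; python3 - <<'E'
from h import *
im=viewer.read_camera("scene"); viewer.read_camera("top")
cv2.imwrite("pics/s10.png",cv2.resize(im[110:370,180:420,::-1],None,fx=2.3,fy=2.3,interpolation=cv2.INTER_CUBIC))
print(fit(TRAY,[.4995,-.259,.187],{"scene":reg("tray","scene",(266,186))}))
E
```

```text
t 55.38 tcp [0.4092 0.0432 0.2153] psi -6.37 zaxis [ 0.001  0.    -1.   ] gap 0.0428 F [-0.5  1.3 -0.3] grip 0.0 q6 1.59
(array([ 0.50094811, -0.25970971,  0.18154394]), np.float64(0.3025399319193506))
```

View pics/s10.png

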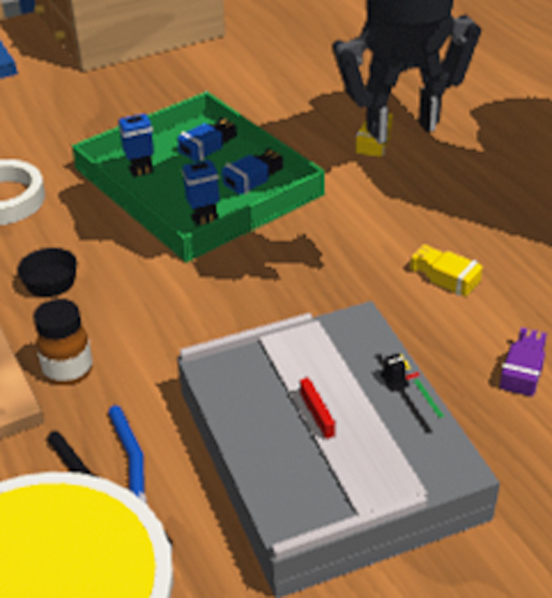

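All four packs are in the tray around crop (200,165). The shutter covers the bays, with its rib at (317,407), and the slider is at the red line (395,370).

```bash
python3 -c "
from workcell import order
print(order.hand_in())"
```

```text
the job is handed in; nothing more can be done
None
```

I handed the job in with the slider about 1 mm from the OFF line by camera, both plugged packs and both strays in the green tray, and the shutter pushed to its end stop; no verdict came back.

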